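# Run a batch of glass jars through the worktop steriliser and leave it ajar to air

## Robot

A 6-joint arm with a two-finger parallel gripper is mounted at the origin on the work surface. World frame = base frame: x ahead of the robot, y to its left, z up, the work surface at z = 0. Lengths are in m, angles in rad, forces in N, time in s.
With the tool pointing down it reaches from about 0.4 to 0.825 m from the base axis. Payload 7 kg.
Tool frame: the origin (TCP) lies at the very end of the fingers, on their centre line; the grasp point (between the pads) lies 19 mm behind it (arm.grasp_offset is the distance from the TCP to the grasp point, in m); z points along the fingers, y is the line along which they close (so a half turn about z gives the same grasp; the last joint's range is limited). The gripper opens to 88 mm and grips with 3 to 60 N. Pads are 19 mm wide; open, the fingers measure 130 mm over their backs; the gripper's body (78 mm by 193 mm) begins 47 mm behind the grasp point.
Start: joints at [1.408, 0.359, 0.012, 0, -1.224, -0.288], TCP at [0.294, 0.608, 0.227] pointing down, gripper open.
Joint ranges: [-3.07, 3.07], [-1.43, 2.12], [-1.02, 1.25], [-3.03, 1.67], [-3.05, -0], [-3.03, 3.03]. Speed limits (rad/s): [2.39, 2.39, 3.01, 3.14, 3.14, 3.14].

## Interface

Orientations are given as [roll, pitch, yaw] about the fixed x, y, z axes, in that order (R = Rz(yaw) Ry(pitch) Rx(roll)).
In Python, from station import get_state, cams, arm, nets gives the robot as it stands.
- The arm moves only by the shell command python3 -m creep 'ROWS' [FORCE]. ROWS is a JSON object of lists of equal length, an entry for each row: "translation": the shift along the world's x, y, z in mm, a list of three; "spin": the turn about the world's z in rad; "gripper": the opening, from 0 (shut) to 1 (fully open). In form: {"translation": [[dx, dy, dz], ...], "spin": [spin, ...], "gripper": [gripper, ...]}. A call has 1 to 8 rows; each row shifts and turns the commanded pose from where the row before left it; what a row does not reach is not made up. A row lasts 1/10 s, in which the tool goes at most 50 mm and 8.59 degrees, less where a joint would pass 70% of its speed; a pose out of reach is approached as far as the arm can. A call is refused whole if a number of a shift passes 50 or a number of a turn 0.15, either way. A call with a gripper value outside its range is refused whole. The fingers move at their own pace and stop on an object; FORCE is the grip in N (left out, the last holds). Time passes only in rows, so rows that do not move let the fingers close. It gives the time, the measured TCP pose, the force, the opening and the grip force at its end, in the units of the state.
- get_state(): the state, without advancing time (a new reading comes with each control period).
- cams.grab_frame(name): name is "scene" or "side" or "wrist"; returns a dict with "img" (480x640x3 uint8, red, green, blue), "mtx" (3x3 intrinsics, pixels), "R" (3x3) and "t" (3): a world point X has camera coordinates R X + t. Camera axes: x right, y down, z forward; pixel columns grow to the right and rows downward; lengths in m; the calibration is good to about 2 mm. A picture is of the moment at which its call begins. There is no depth.
- arm.job_done(): hands the job in; it is judged then, once.
Trained networks look in the newest picture that a camera, given by its name, has taken for a name from the list of things; names that differ only in an ending like _2 or _b are one class to them, and where a whole thing is asked for, a point or a joint stands for the part that bears it (a point fixed in the world has none). Each returns a list of dicts, best first, with "confidence" (0 to 1); they miss things now and then, are a little off and sometimes report something else, mostly with a low value. They report only what shows in the picture. A call takes as long as a camera call.
- nets.search_frame(camera, label): "centre" ([x, y, z] in m, in world coordinates, good to about 4 mm: the middle of the surface that is visible of it).
- nets.pinpoint(camera, label): "centre" ([x, y, z] in m, in world coordinates, good to about 4 mm: a listed point, or the origin of a listed thing).
The state is a dict: "t": time; "q": joint angles; "qd": joint speeds; "joint_efforts": joint torques, N m; "eef_pos": TCP position; "ee_rot": TCP orientation; "force": force on the tool from outside, world axes, zero at the start; "moment": the same for the moment, N m; "width": finger opening in m; "gripper_force": force on a finger pad.
Only numpy, scipy, OpenCV 4.12 (cv2) and the standard library are available. Lean on these libraries where they do the work, as an engineer would, in place of code of your own. Each camera call takes 0.05 s, during which the arm holds its last target. There are 200 camera calls.

## Task

Run the glass jars on the blue mat through the steriliser: swing its clear hood up to upright, stand every jar fully down in a well of its own, shut the hood completely, then press the green start button down, and finally raise the hood to 45 degrees and leave it there to air, with the jars still in their wells. The jars are fragile glass, so grip them lightly and set them down softly rather than dropping them; leave the other kitchen things where they are.

Things in the scene. Friction and masses are not known exactly. Their poses are not given: they have to be found in the camera images.
- steriliser: White steriliser, fixed. Origin: on the worktop under the centre of its 2 x 2 wells; x points from the handle side to the hinge at the back. Well block: y -103 to 103, x -95 to 110 mm, walls 8 thick, 50 high; well plate top at 48. Control panel 150 wide, 170 deep, 50 high on its -y side. A short orange rod by the hinge on the +y side shows the 45 degree line.
- well1 (a point): Centre of the floor of a round well (61 mm across, 36 mm deep, floor 12 mm above the worktop), at x = -42 mm, y = -42 mm of the steriliser. A seated jar's origin lies on it.
- well2 (a point): Centre of the floor of a round well (61 mm across, 36 mm deep, floor 12 mm above the worktop), at x = -42 mm, y = 42 mm of the steriliser. A seated jar's origin lies on it.
- well3 (a point): Centre of the floor of a round well (61 mm across, 36 mm deep, floor 12 mm above the worktop), at x = 42 mm, y = -42 mm of the steriliser. A seated jar's origin lies on it.
- well4 (a point): Centre of the floor of a round well (61 mm across, 36 mm deep, floor 12 mm above the worktop), at x = 42 mm, y = 42 mm of the steriliser. A seated jar's origin lies on it.
- hood (a joint): Angle of the clear hood, rad: 0 = shut, grows as it opens upward and back, stop at 1.75; 1.571 = upright. The hinge is stiff: the hood stays where it is left (6 to 8 N at the bar move it). Hood 185 mm deep, 196 wide, 60 high, open underneath, hinged at its lower back edge.
- hood_hinge (a point): Middle of the hood's hinge axis, at x = 97.5, z = 55 mm of the steriliser; the axis runs along the steriliser's y.
- hood_bar (a point): Middle of the red handle bar: round, 12 mm thick, 140 mm long along the steriliser's y, held by two arms at its ends 40 mm in front of the hood's front wall. Shut, it lies 225 mm in front of and 55 mm above the hinge axis, 5 mm below the hood's top.
- start_top (a point): Top centre of the green round start button (32 mm across) on the control panel; press straight down.
- start (a joint): Travel of the start button, m: 0 = up, 0.006 = fully down; springs back; about 5 N.
- jar1: Open preserving jar of fragile green-tinted glass with a heavy base and an orange band, 54 mm in diameter, 84 mm high, about 220 g. Origin: centre of its underside; z up its axis. Starts upright on the mat. Grip with less than 45 N a finger. May be absent.
- jar2: Open preserving jar of fragile green-tinted glass with a heavy base and an orange band, 54 mm in diameter, 84 mm high, about 220 g. Origin: centre of its underside; z up its axis. Starts upright on the mat. Grip with less than 45 N a finger. May be absent.
- jar3: Open preserving jar of fragile green-tinted glass with a heavy base and an orange band, 54 mm in diameter, 84 mm high, about 220 g. Origin: centre of its underside; z up its axis. Starts upright on the mat. Grip with less than 45 N a finger. May be absent.
- jar4: Open preserving jar of fragile green-tinted glass with a heavy base and an orange band, 54 mm in diameter, 84 mm high, about 220 g. Origin: centre of its underside; z up its axis. Starts upright on the mat. Grip with less than 45 N a finger. May be absent.
- mat: Blue drying mat, fixed, 240 x 360 mm, 4 mm thick; origin: centre of its underside.
- tin: Yellow tin with a wooden lid, 60 mm across, 90 mm high; stands on the mat among the jars; leave alone. Origin: the middle of its underside.
- cup: Blue ceramic cup without a handle, 62 mm across, 80 mm high; stands on the mat among the jars; leave alone. Origin: the middle of its underside.
- mill: Dark wood pepper mill, 56 mm across, 125 mm high; leave alone. Origin: the middle of its underside.
- oil: Amber oil bottle, 60 mm across, 210 mm high; leave alone. Origin: the middle of its underside.
- passata: Can with a red label, 66 mm across, 110 mm high; leave alone. Origin: the middle of its underside.

How it is judged:
By the outcome, as a careful person would: the job done as asked, in the order asked, and still so for the second after the job is handed in, with the robot touching nothing.
Of jar1, jar2, jar3, jar4 only 2 to 4 are there at a start; the rules pass over those that are not, and their reading is None.
At some moment in a run one of jar1, jar2, jar3, jar4 may be knocked a few centimetres aside while the robot is not near it.
It also fails if it takes over 210 s, if anything falls off the work surface, if the arm or the gripper's body presses on something with over 40 N, if the wrist force passes 120 N, or if a joint passes its speed limit or range.

## Working session

There is one attempt and no reset: what is moved stays moved. The work goes in short steps, Python scripts to look and compute and a shell command to move; the robot and the scene stay as the last step left them, time stands still between calls to the robot, and variables do not carry over. Pictures are saved under pics/ and viewed, at most 14 in all, crops included, and the job is handed in when it is done.

```bash
mkdir -p pics; ls; cat > h.py <<'E'
import numpy as np,cv2
from station import get_state,cams,arm,nets
def save(c,n):
    f=cams.grab_frame(c); cv2.imwrite(f'pics/{n}.png',f['img'][:,:,::-1]); return f
def pin(c,l,fn=None):
    for d in (fn or nets.pinpoint)(c,l): print(c,l,np.round(np.array(d['centre'])*1000).astype(int),round(d['confidence'],2))
E
python3 - <<'E'
from h import *
s=get_state(); print(s['t'],s['eef_pos'],s['ee_rot'],s['width'])
for c in('scene','side'):
    save(c,c+'0')
    for l in('steriliser','well1','well2','well3','well4','hood_hinge','hood_bar','start_top','jar1','mat','tin','cup','mill','oil','passata'): pin(c,l)
print(get_state()['t'])
E
```

```text
pics
0.0 [0.29389937 0.60709099 0.22562462] [ 3.13990505e+00 -1.48510885e-04 -4.50963456e-01] 0.08775010439484937
scene steriliser [568 -85   4] 0.84
scene well1 [501 273  -2] 0.24
scene well2 [501 273  -2] 0.24
scene well3 [501 273  -2] 0.24
scene well4 [501 273  -2] 0.24
scene hood_hinge [671 -72  59] 0.96
scene hood_bar [458 -97 141] 0.9
scene start_top [545 149   3] 0.54
scene start_top [ 577 -269   72] 0.48
scene jar1 [541 146   6] 0.97
scene jar1 [553 266   9] 0.77
scene jar1 [463 389   3] 0.66
scene jar1 [435 164   3] 0.61
scene mat [502 272   3] 0.56
scene tin [574 382   4] 0.73
scene cup [443 282   6] 0.83
scene mill [ 336 -398    2] 0.8
scene oil [749 101  -3] 0.67
scene passata [ 661 -405    0] 0.94
side steriliser [571 -86   2] 0.8
side steriliser [434 169   6] 0.67
side well1 [530 -49  14] 0.84
side well1 [ 533 -130   15] 0.62
side well1 [573 -83   0] 0.48
side well2 [530 -49  14] 0.84
side well2 [ 533 -130   15] 0.62
side well2 [573 -83   0] 0.48
side well3 [530 -49  14] 0.84
side well3 [ 533 -130   15] 0.62
side well3 [573 -83   0] 0.48
side well4 [530 -49  14] 0.84
side well4 [ 533 -130   15] 0.62
side well4 [573 -83   0] 0.48
side hood_hinge [458 -98 134] 0.18
side hood_bar [ 459 -101  137] 0.62
side hood_bar [ 660 -405   -2] 0.37
side start_top [ 574 -269   70] 0.64
side start_top [ 341 -396    2] 0.51
side jar1 [436 167   5] 0.83
side jar1 [546 147   4] 0.7
side jar1 [560 267   6] 0.65
side jar1 [463 390   0] 0.59
side mat [503 275   0] 0.56
side tin [571 384   8] 0.98
side cup [441 281   0] 0.94
side mill [ 340 -398   -1] 0.59
side oil [744 107   0] 0.68
side oil [442 279   5] 0.58
side passata [ 661 -405   -5] 0.88
side passata [559 269   3] 0.63
1.6
```

View pics/scene0.png

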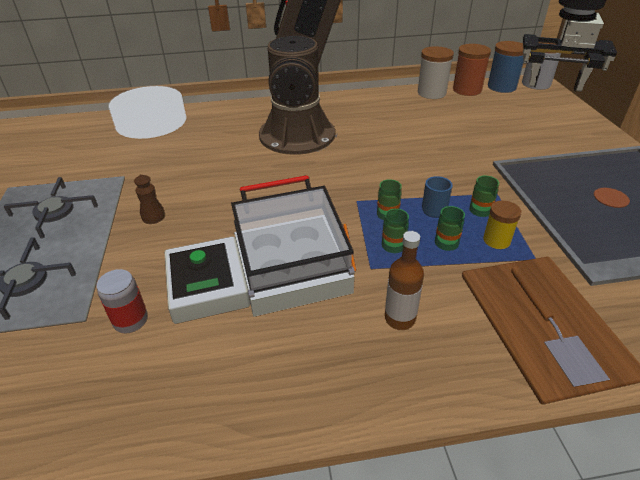

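View pics/side0.png

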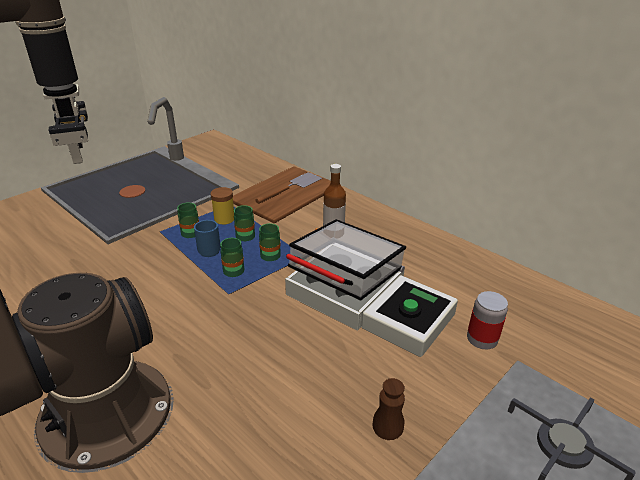

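The scene image shows four jars on the mat, at about (390,198), (396,230), (450,228) and (485,196). The cup is at (437,197) and the tin at (502,226). The hood is slightly ajar, with its bar at (275,184), and the button is at (198,257). Next I'll refine the steriliser pose from the bar and button colours.

```bash
cat >> h.py <<'E'
def tri(f1,p1,f2,p2):
    P=[f['mtx']@np.c_[f['R'],f['t']] for f in(f1,f2)]
    X=cv2.triangulatePoints(P[0],P[1],np.float64(p1).reshape(2,1),np.float64(p2).reshape(2,1)).ravel(); return X[:3]/X[3]*1000
def blob(f,lo,hi,near=None):
    m=cv2.inRange(cv2.cvtColor(f['img'],cv2.COLOR_RGB2HSV),lo,hi)
    n,L,s,c=cv2.connectedComponentsWithStats(m)
    k=[i for i in range(1,n) if s[i,4]>25]
    i=max(k,key=lambda i:s[i,4]) if near is None else min(k,key=lambda i:np.hypot(*(c[i]-near)))
    return L==i,c[i],s[i,4]
def barpts(f,near):
    m,c,a=blob(f,(0,150,100),(8,255,255),near)
    ys,xs=np.nonzero(m); p=np.c_[xs,ys].astype(float)
    d=np.linalg.svd(p-p.mean(0),full_matrices=False)[2][0]; t=(p-p.mean(0))@d
    e=[p[t<t.min()+3].mean(0),p[t>t.max()-3].mean(0)]
    return sorted(e,key=lambda q:q[0]),c,a
def proj(f,X):
    v=f['R']@(np.array(X)/1000)+f['t']; v=f['mtx']@v; return v[:2]/v[2]
E
python3 - <<'E'
from h import *
a=cams.grab_frame('scene');b=cams.grab_frame('side')
ea,ca,_=barpts(a,(275,184));eb,cb,_=barpts(b,(320,269))
print(ea,eb,ca,cb)
# scene left end = robot's -y ; side left end = +y
p=tri(a,ea[0],b,eb[1]);q=tri(a,ea[1],b,eb[0]);print('bar -y',p,'+y',q,'mid',(p+q)/2,'len',np.linalg.norm(q-p),'yaw',np.arctan2(-(q-p)[0],(q-p)[1]))
ga=blob(a,(50,150,80),(75,255,255),(198,257));gb=blob(b,(50,150,80),(75,255,255),(411,306))
print(ga[1:],gb[1:],tri(a,ga[1],b,gb[1]))
E
```

```text
[array([241.08333333, 188.5       ]), array([306.58333333, 176.58333333])] [array([288.08333333, 255.25      ]), array([342.33333333, 279.91666667])] [273.85542169 182.83433735] [315.53046595 267.73835125]
bar -y [ 462.8430449  -169.4793203   142.06445529] +y [444.68360245 -27.6382895  142.32893447] mid [453.76332367 -98.5588049  142.19669488] len 142.99899761146634 yaw 0.12733403463374854
(array([197.11570248, 255.24793388]), np.int32(121)) (array([410.3030303 , 303.21212121]), np.int32(99)) [ 574.52465674 -269.16469777   70.12357785]
```

```bash
python3 -m creep '{"translation":[[20,-45,0],[20,-45,0],[20,-45,0],[20,-45,0],[20,-45,0],[20,-45,0],[20,-45,0],[20,-45,0]],"spin":[-0.14,-0.14,-0.14,-0.14,-0.14,-0.14,-0.14,-0.02],"gripper":[0.3,0.3,0.3,0.3,0.3,0.3,0.3,0.3]}' 30
python3 -m creep '{"translation":[[0,-45,0],[0,-45,0],[0,-45,0],[0,-45,0],[0,-45,0],[0,-45,0],[0,-45,0],[0,-30,0]],"spin":[0,0,0,0,0,0,0,0],"gripper":[0.3,0.3,0.3,0.3,0.3,0.3,0.3,0.3]}'
```

```text
t: 2.5
eef_pos: [0.4545, 0.2457, 0.227]
ee_rot: [-3.141, 0.001, -1.455]
force: [1.6, 0.4, -0.0]
width: 0.0298
gripper_force: 0.0
t: 3.3
eef_pos: [0.4537, -0.0998, 0.227]
ee_rot: [-3.141, -0.0, -1.452]
force: [0.9, 0.4, -0.1]
width: 0.0264
gripper_force: 0.0
```

```bash
python3 -m creep '{"translation":[[1,0,-25],[0,0,-25],[0,0,-20],[0,0,-15],[0,0,-12],[0,0,-6],[0,0,0]],"spin":[0,0,0,0,0,0,0],"gripper":[0.3,0.3,0.3,0.3,0.3,0.3,0.3]}'
python3 - <<'E'
from h import *
save('side','side1')
print(np.round(get_state()['force'],1))
E
```

```text
t: 4.0
eef_pos: [0.4547, -0.0975, 0.1231]
ee_rot: [3.14, -0.0, -1.451]
force: [0.3, 0.6, 0.2]
width: 0.0265
gripper_force: 0.0
[-0.5  0.1 -0.4]
```

View pics/side1.png

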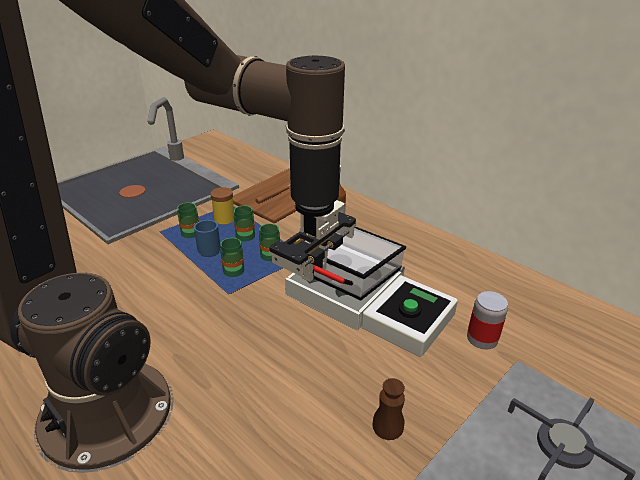

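The fingers straddle the bar at about (320,270). I'll close them and read the forces.

```bash
python3 -m creep '{"translation":[[0,0,0],[0,0,0],[0,0,0],[0,0,0],[0,0,0],[0,0,0]],"spin":[0,0,0,0,0,0],"gripper":[0,0,0,0,0,0]}' 35
python3 - <<'E'
import numpy as np
# arc plan; bar radius 231.6, hood angle from th0 to target
u=np.array([np.cos(.123),np.sin(.123)])
a0=np.radians(13.74)
th=np.radians(np.arange(8,98,4)); th=np.append(th,1.60)
d=-231.6*np.cos(a0+th); z=55+231.6*np.sin(a0+th)
for i in range(len(th)-1): print(round(np.degrees(th[i+1])),np.round(np.r_[(d[i+1]-d[i])*u,z[i+1]-z[i]],1), np.round(np.r_[np.array([671,-72])+d[i+1]*u,z[i+1]]))
E
```

```text
t: 4.65
eef_pos: [0.4547, -0.0975, 0.1236]
ee_rot: [3.141, 0.0, -1.451]
force: [-4.1, 1.4, 4.2]
width: 0.0109
gripper_force: 35.0
12 [ 6.5  0.8 14.8] [464. -98. 156.]
16 [ 7.5  0.9 14.3] [471. -97. 170.]
20 [ 8.4  1.  13.7] [480. -96. 184.]
24 [ 9.4  1.2 13.1] [489. -94. 197.]
28 [10.3  1.3 12.4] [499. -93. 209.]
32 [11.1  1.4 11.7] [511. -92. 221.]
36 [11.9  1.5 10.9] [522. -90. 232.]
40 [12.6  1.6 10. ] [535. -89. 242.]
44 [13.3  1.6  9.1] [548. -87. 251.]
48 [13.9  1.7  8.1] [562. -85. 259.]
52 [14.4  1.8  7.2] [577. -84. 266.]
56 [14.8  1.8  6.1] [591. -82. 272.]
60 [15.2  1.9  5.1] [607. -80. 277.]
64 [15.5  1.9  4. ] [622. -78. 281.]
68 [15.8  2.   2.9] [638. -76. 284.]
72 [15.9  2.   1.8] [654. -74. 286.]
76 [16.   2.   0.6] [670. -72. 287.]
80 [16.   2.  -0.5] [686. -70. 286.]
84 [16.   2.  -1.6] [702. -68. 284.]
88 [15.8  2.  -2.7] [718. -66. 282.]
92 [15.6  1.9 -3.8] [733. -64. 278.]
96 [15.3  1.9 -4.9] [749. -62. 273.]
92 [-16.5  -2.    5.3] [732. -64. 278.]
```

```bash
python3 -m creep '{"translation":[[6.5,0.8,15],[7.5,1,14],[8.5,1,14],[9.5,1,13]],"spin":[0,0,0,0],"gripper":[0,0,0,0]}'
python3 -m creep '{"translation":[[10.5,1,12.5],[11,1.5,11.5],[12,1.5,11],[12.5,1.5,10]],"spin":[0,0,0,0],"gripper":[0,0,0,0]}'
```

```text
t: 5.05
eef_pos: [0.4839, -0.0938, 0.1781]
ee_rot: [3.134, 0.001, -1.452]
force: [-7.7, 1.1, -5.0]
width: 0.0107
gripper_force: 35.0
t: 5.45
eef_pos: [0.5273, -0.0885, 0.2239]
ee_rot: [3.129, 0.001, -1.452]
force: [-22.4, 6.5, 16.1]
width: 0.0108
gripper_force: 35.0
```

```bash
python3 -m creep '{"translation":[[-4,0,4],[0,0,0]],"spin":[0,0],"gripper":[0,0]}'
python3 - <<'E'
from h import *
a=save('scene','scene2');b=cams.grab_frame('side')
for c in('scene','side'):
    for l in('hood_hinge','hood_bar','well1'): pin(c,l)
E
```

```text
t: 5.65
eef_pos: [0.5305, -0.0878, 0.227]
ee_rot: [-3.139, 0.0, -1.451]
force: [7.6, -1.8, -12.6]
width: 0.0109
gripper_force: 35.0
scene hood_hinge [670 -72  58] 0.91
scene hood_bar [535 -87 240] 0.79
scene well1 [440 283   6] 0.7
side hood_hinge [669 -71  54] 0.61
side hood_hinge [551 147   4] 0.26
side hood_hinge [ 575 -269   69] 0.24
side hood_bar [533 -90 241] 0.72
side hood_bar [568 -83  -3] 0.68
side well1 [612 -40  12] 0.81
side well1 [ 534 -131   15] 0.8
side well1 [ 620 -118   13] 0.74
side well1 [532 -48  14] 0.72
```

View pics/scene2.png

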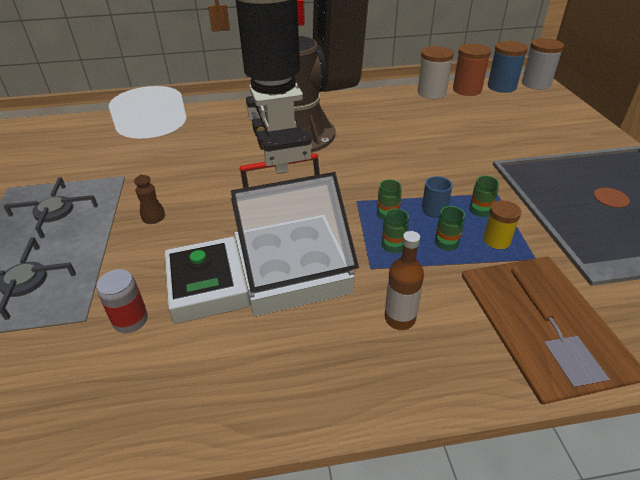

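```bash
python3 -m creep '{"translation":[[13.5,1.5,9],[14,1.5,8],[14.5,2,7],[15,2,6],[0,0,0]],"spin":[0,0,0,0,0],"gripper":[0,0,0,0,0]}'
python3 -m creep '{"translation":[[15,2,5],[15.5,2,4],[16,2,3],[16,2,2],[0,0,0]],"spin":[0,0,0,0,0],"gripper":[0,0,0,0,0]}'
```

```text
t: 6.55
eef_pos: [0.587, -0.0809, 0.2593]
ee_rot: [3.141, -0.0, -1.45]
force: [-3.6, 2.0, 8.0]
width: 0.0109
gripper_force: 35.0
t: 7.05
eef_pos: [0.6507, -0.0732, 0.2734]
ee_rot: [-3.139, -0.001, -1.45]
force: [2.0, -0.6, 5.4]
width: 0.0106
gripper_force: 35.0
```

```bash
python3 -m creep '{"translation":[[16,2,0.5],[16,2,-0.5],[16,2,-1.5],[16,2,-2.7],[15.5,2,-3.8],[0,0,0],[0,0,0]],"spin":[0,0,0,0,0,0,0],"gripper":[0,0,0,0,0,0,0]}'
python3 - <<'E'
from h import *
for c in('scene','side'):
    save(c,c+'3')
    for l in('hood_hinge','hood_bar'): pin(c,l)
E
```

```text
t: 7.75
eef_pos: [0.7297, -0.0634, 0.2642]
ee_rot: [-3.139, -0.001, -1.451]
force: [5.2, -1.7, -1.3]
width: 0.0107
gripper_force: 35.0
scene hood_bar [728 -62 280] 0.6
side hood_hinge [462 391   1] 0.65
side hood_hinge [613 -38  10] 0.51
side hood_bar [730 -66 278] 0.88
side hood_bar [611 -39  12] 0.35
```

View pics/side3.png

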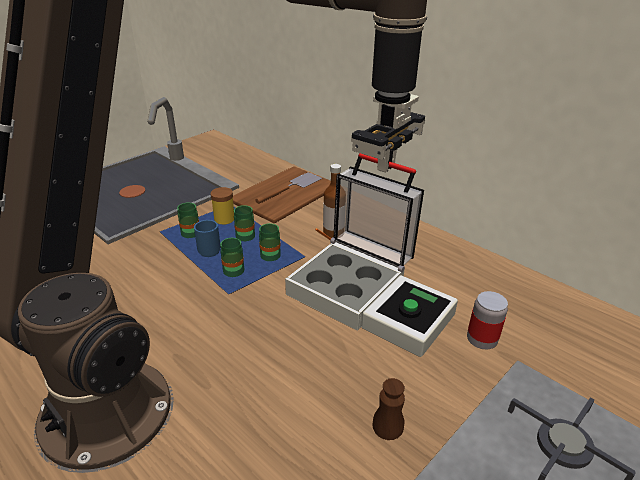

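The hood is upright, with the bar at (385,163) in the side view and all four wells visible. I'll release it, back off and look down from above.

```bash
python3 -m creep '{"translation":[[0,0,0],[0,0,0],[0,0,0],[0,0,15],[0,0,25],[0,0,25],[0,0,0]],"spin":[0,0,0,0,0,0,0],"gripper":[0.25,0.25,0.25,0.25,0.25,0.5,1]}'
python3 -m creep '{"translation":[[-45,-4,0],[-45,-4,0],[-40,-4,0],[-40,0,0],[-20,0,0],[0,0,0]],"spin":[0,0,0,0,0,0],"gripper":[1,1,1,1,1,1]}'
python3 - <<'E'
from h import *
save('wrist','w4')
for l in('well1','steriliser','start_top'): pin('wrist',l)
for c in('scene','side'):
    f=save(c,c+'4')
    for l in('hood_bar','well1','jar1'): pin(c,l)
E
```

```text
t: 8.75
eef_pos: [0.7293, -0.0634, 0.3343]
ee_rot: [-3.135, -0.001, -1.451]
force: [0.1, 1.2, 0.4]
width: 0.0328
gripper_force: 0.0
t: 9.35
eef_pos: [0.5356, -0.0753, 0.3309]
ee_rot: [-3.139, 0.001, -1.451]
force: [0.0, 0.2, 0.3]
width: 0.0806
gripper_force: 0.0
wrist well1 [ 537 -128   10] 0.89
wrist well1 [ 619 -114   11] 0.8
wrist well1 [523 -44  11] 0.65
wrist well1 [607 -34  13] 0.6
wrist steriliser [575 -85  -2] 0.69
wrist start_top [ 573 -271   75] 0.77
scene hood_bar [729 -64 279] 0.93
scene jar1 [553 264   9] 0.88
scene jar1 [545 148   4] 0.74
scene jar1 [434 165   3] 0.72
scene jar1 [461 386   3] 0.62
side hood_bar [732 -65 276] 0.71
side hood_bar [570 -86   0] 0.44
side well1 [531 -48  12] 0.86
side well1 [ 620 -121   12] 0.86
side well1 [612 -40  10] 0.81
side well1 [ 536 -130   15] 0.74
side jar1 [463 392   0] 0.87
side jar1 [436 165   7] 0.81
side jar1 [560 269   5] 0.8
side jar1 [546 149   4] 0.58
```

View pics/w4.png

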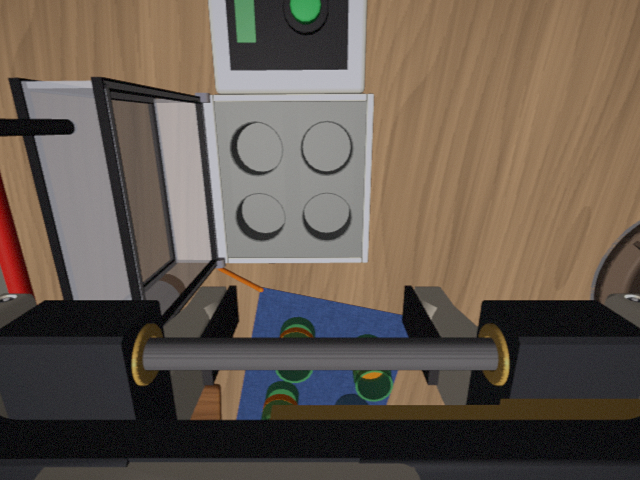

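The wrist view from above shows the wells at about (258,147), (327,147), (262,215) and (327,215). The front wall corners are at (373,94) and (368,262).

```bash
python3 - <<'E'
from h import *
from scipy.optimize import least_squares
f=cams.grab_frame('wrist')
def bp(p,z):
    d=f['R'].T@np.linalg.solve(f['mtx'],[p[0],p[1],1]); c=-f['R'].T@f['t']; return (c+d*(z/1000-c[2])/d[2])*1000
A=bp((373,94),50);B=bp((368,262),50);print(A,B,np.linalg.norm(A-B),np.arctan2(-(B-A)[0],(B-A)[1]))
# rim ellipses: interior of wells differs from plate; detect plate colour mask holes
g=cv2.cvtColor(f['img'],cv2.COLOR_RGB2GRAY); e=cv2.Canny(cv2.GaussianBlur(g,(3,3),0),15,40)
def model(p):
    c,s=np.cos(p[2]),np.sin(p[2]); out=[]
    for wx in(-42,42):
        for wy in(-42,42):
            for t in np.arange(0,6.28,.05):
                X=np.array([wx+30.5*np.cos(t),wy+30.5*np.sin(t)]);out.append((p[0]+c*X[0]-s*X[1],p[1]+s*X[0]+c*X[1],48))
    out+=[(p[0]+c*-95-s*y,p[1]+s*-95+c*y,50) for y in np.arange(-100,101,2)]
    out+=[(p[0]+c*x-s*y,p[1]+s*x+c*y,50) for y in(-103,103) for x in np.arange(-92,70,2)]
    return np.array(out)
dt=cv2.distanceTransform(255-e,cv2.DIST_L2,5)
from scipy.ndimage import map_coordinates
def res(p):
    M=model(p)/1000; v=(f['R']@M.T).T+f['t']; v=(f['mtx']@v.T).T; v=v[:,:2]/v[:,2:]
    return map_coordinates(dt,[v[:,1],v[:,0]],order=1)
best=min((least_squares(res,[573.5+dx,-84+dy,.126],loss='soft_l1',x_scale=[1,1,.01],diff_step=1e-3) for dx in(-4,0,4) for dy in(-4,0,4)),key=lambda r:r.cost)
p=best.x;print(p,best.cost,np.mean(res(p)))
c,s=np.cos(p[2]),np.sin(p[2])
for w in((-42,-42),(-42,42),(42,-42),(42,42)): print(w,p[0]+c*w[0]-s*w[1],p[1]+s*w[0]+c*w[1])
E
```

```text
[ 492.70662701 -196.07112455   50.        ] [465.70516677   5.25462672  50.        ] 203.12837560766812 0.13332267284662472
[ 5.71958506e+02 -8.26289362e+01  1.27326254e-01] 103.15391683578491 0.4547718
(-42, -42) 535.6317628681232 -129.62220935168165
(-42, 42) 524.9652330949467 -46.302192893462305
(42, -42) 618.9517793263425 -118.95567957850513
(42, 42) 608.285249553166 -35.6356631202858
```

```bash
python3 -m creep '{"translation":[[0,30,0],[0,32,0],[0,32,-10],[0,32,-20],[2,32,-30],[3,32,-30],[3,32,-20],[2,2,0]],"spin":[0.15,0.15,0.15,0.15,0.15,0.15,0.15,0.15],"gripper":[1,1,1,1,1,1,1,1]}' 20
python3 -m creep '{"translation":[[0,0,0],[0,0,0],[0,0,0],[0,0,0],[0,0,0]],"spin":[0.15,0.15,0.08,0,0],"gripper":[1,1,1,1,1]}'
cat >> h.py <<'E'
def fitjar(cs,x0,h0=4):
    "fit x,y of an upright jar (54 x 84) by matching green/orange mask centroid+hull"
    from scipy.optimize import least_squares
    out=[]
    for c in cs:
        f=cams.grab_frame(c); I=f['img'].astype(int); m=((I[:,:,1]>I[:,:,2]+12)|(I[:,:,0]>I[:,:,2]+60)).astype(np.uint8)
        t=np.arange(0,6.28,.1)
        def hull(x):
            P=np.array([proj(f,(x[0]+27*np.cos(a),x[1]+27*np.sin(a),z)) for z in(h0,h0+84) for a in t]); return cv2.convexHull(P.astype(np.float32))
        out.append((c,f,m,hull))
    return out
E
python3 - <<'E'
from h import *
f=save('wrist','w5'); pin('wrist','jar1'); print(proj(f,(545,148,88)),proj(f,(545,148,4)),get_state()['eef_pos'])
for c in('scene','side'): cams.grab_frame(c);pin(c,'jar1')
E
```

```text
t: 10.8
eef_pos: [0.5467, 0.1511, 0.216]
ee_rot: [3.138, 0.004, -0.242]
force: [-0.6, -0.4, -0.0]
width: 0.0877
gripper_force: 0.0
t: 11.3
eef_pos: [0.5481, 0.1489, 0.2196]
ee_rot: [-3.142, -0.0, 0.127]
force: [0.1, 1.0, 0.8]
width: 0.0876
gripper_force: 0.0
wrist jar1 [561 268   7] 0.83
wrist jar1 [434 166   3] 0.81
wrist jar1 [545 151   6] 0.75
[320.98824805 232.17305662] [320.7528057  209.33051427] [0.54810342 0.14880323 0.21957319]
scene jar1 [541 146   5] 0.91
scene jar1 [552 267   8] 0.83
scene jar1 [462 390   6] 0.7
scene jar1 [434 166   1] 0.63
scene jar1 [ 337 -396   -1] 0.54
scene jar1 [728 -64 279] 0.21
side jar1 [463 392  -2] 0.87
side jar1 [548 147   6] 0.87
side jar1 [560 265   6] 0.83
side jar1 [433 166   4] 0.6
side jar1 [572 385   4] 0.31
side jar1 [505 276  -3] 0.22
```

View pics/w5.png

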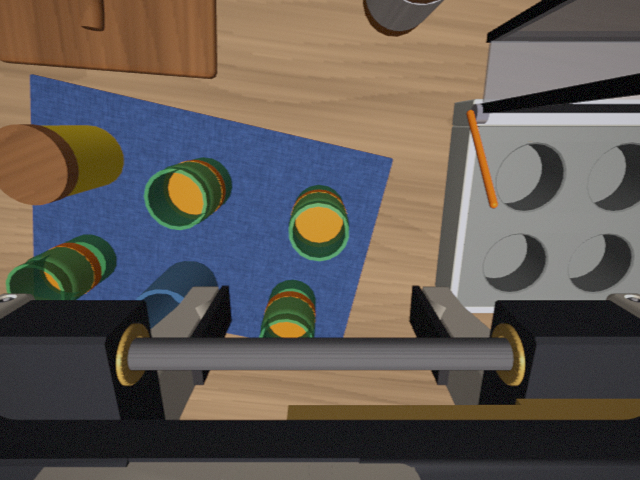

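The wrist view shows jar B's rim at (319,232), as predicted for (545,148). I'll fit the rims numerically.

```bash
cat >> h.py <<'E'
def rims(f,z=88,lo=(60,90,110),hi=(85,255,255)):
    "light-green rim rings -> world xy at height z"
    m=cv2.inRange(cv2.cvtColor(f['img'],cv2.COLOR_RGB2HSV),lo,hi); r=[]
    for c in cv2.findContours(m,cv2.RETR_EXTERNAL,cv2.CHAIN_APPROX_NONE)[0]:
        if len(c)<60: continue
        h=cv2.convexHull(c)
        (u,v),ax,_=cv2.fitEllipse(h)
        d=f['R'].T@np.linalg.solve(f['mtx'],[u,v,1]); o=-f['R'].T@f['t']; X=(o+d*(z/1000-o[2])/d[2])*1000
        dia=np.mean(ax)*(f['R']@(X/1000)+f['t'])[2]/f['mtx'][0,0]*1000
        r.append((np.round(X,1),np.round((u,v,*ax)),round(dia,1)))
    return r
E
python3 - <<'E'
from h import *
f=cams.grab_frame('wrist')
print(cv2.cvtColor(f['img'],cv2.COLOR_RGB2HSV)[232,288:294])
for r in rims(f): print(*r)
E
```

```text
[[ 97 110 128]
 [ 71 104 144]
 [ 65 109 155]
 [ 66 113 147]
 [ 68 118 115]
 [ 65  98  60]]
[468.9 404.2  88. ] [ 19. 279.  23.  34.] 24.9
[494.9 345.1  88. ] [ 86. 259.  31.  43.] 31.6
[545.4 150.2  88. ] [318. 231.  58.  60.] 49.6
[557.9 269.8  88. ] [175. 199.  57.  66.] 49.8
```

```bash
python3 -m creep '{"translation":[[-2.7,0.5,-45],[0,0,-45],[0,0,-40],[0,0,-25],[0,0,-12],[0,0,-3.5],[0,0,0]],"spin":[0,0,0,0,0,0,0],"gripper":[1,1,1,1,1,1,1]}' 20
python3 -m creep '{"translation":[[0,0,0],[0,0,0],[0,0,0],[0,0,0],[0,0,0],[0,0,0],[0,0,0]],"spin":[0,0,0,0,0,0,0],"gripper":[0,0,0,0,0,0,0]}' 20
```

```text
t: 12.35
eef_pos: [0.5459, 0.1496, 0.0496]
ee_rot: [-3.141, -0.001, 0.129]
force: [0.6, -0.3, 0.4]
width: 0.0875
gripper_force: 0.0
t: 13.05
eef_pos: [0.5456, 0.1495, 0.0494]
ee_rot: [-3.141, -0.001, 0.129]
force: [-0.6, 1.9, 4.2]
width: 0.0534
gripper_force: 20.0
```

```bash
python3 -m creep '{"translation":[[0,0,15],[0,0,30],[0,-10,35],[0,-35,25],[5,-45,0],[5,-45,0],[5,-45,0],[10,-40,0]],"spin":[0,0,0,0,0,0,0,0],"gripper":[0,0,0,0,0,0,0,0]}'
python3 -m creep '{"translation":[[15,-30,0],[18,-15,0],[16,-4,0],[0,0,-15],[0,0,-20],[0,0,-12],[0,0,0]],"spin":[0,0,0,0,0,0,0],"gripper":[0,0,0,0,0,0,0]}'
python3 - <<'E'
from h import *
for c in('wrist','side'):
    f=save(c,c+'6');pin(c,'jar1')
for r in rims(cams.grab_frame('wrist'),147): print(*r)
print(get_state()['eef_pos'])
E
```

```text
t: 13.85
eef_pos: [0.5693, -0.0726, 0.1537]
ee_rot: [-3.141, 0.001, 0.129]
force: [1.1, 0.9, -3.1]
width: 0.0538
gripper_force: 20.0
t: 14.55
eef_pos: [0.6176, -0.1197, 0.1045]
ee_rot: [-3.141, 0.005, 0.129]
force: [-0.4, 0.4, -1.6]
width: 0.0536
gripper_force: 20.0
side jar1 [437 170   4] 0.73
side jar1 [462 390   0] 0.64
side jar1 [ 620 -123   64] 0.59
side jar1 [558 266   4] 0.59
[ 0.6200596  -0.11955364  0.10814428]
```

View pics/wrist6.png

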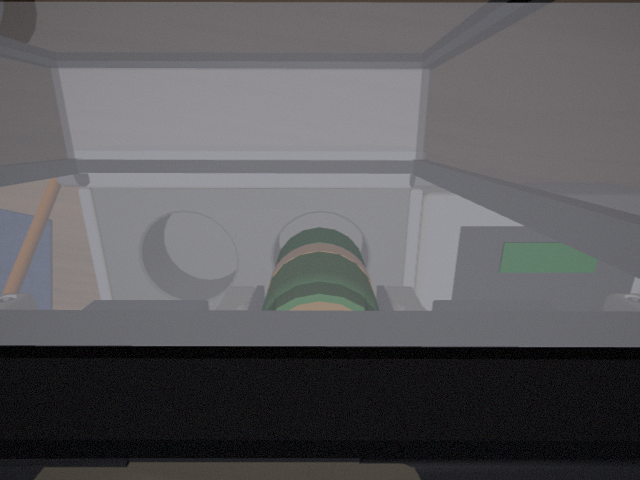

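In the wrist view the jar is centred over well 3, with jar and rim both at about column 320. I'll lower it slowly.

```bash
python3 -m creep '{"translation":[[0,0,-8],[0,0,-8],[0,0,-6],[0,0,-6],[0,0,0]],"spin":[0,0,0,0,0],"gripper":[0,0,0,0,0]}'
python3 - <<'E'
from h import *
s=get_state();print(s['eef_pos'],s['force'])
E
```

```text
t: 15.3
eef_pos: [0.6186, -0.1197, 0.0777]
ee_rot: [-3.141, 0.002, 0.129]
force: [-0.1, 0.2, -1.6]
width: 0.0537
gripper_force: 20.0
[ 0.61864132 -0.11968869  0.07769671] [-0.0617779   0.18146738 -1.61174187]
```

```bash
python3 -m creep '{"translation":[[0,0,-8],[0,0,-6],[0,0,-3],[0,0,0],[0,0,0]],"spin":[0,0,0,0,0],"gripper":[0,0,0,0,0]}'
```

```text
t: 15.8
eef_pos: [0.6195, -0.1197, 0.0621]
ee_rot: [3.141, 0.0, 0.129]
force: [-0.1, -0.2, -2.3]
width: 0.0538
gripper_force: 20.0
```

```bash
python3 -m creep '{"translation":[[0,0,-1],[0,0,0],[0,0,-1],[0,0,0]],"spin":[0,0,0,0],"gripper":[0,0,0,0]}'
```

```text
t: 16.2
eef_pos: [0.6194, -0.1197, 0.0601]
ee_rot: [-3.142, -0.0, 0.129]
force: [-0.5, -0.1, -2.0]
width: 0.0539
gripper_force: 20.0
```

```bash
python3 -m creep '{"translation":[[0,0,-1],[0,0,0],[0,0,-1],[0,0,0],[0,0,-0.5],[0,0,0]],"spin":[0,0,0,0,0,0],"gripper":[0,0,0,0,0,0]}'
```

```text
t: 16.8
eef_pos: [0.6194, -0.1197, 0.0575]
ee_rot: [3.142, 0.0, 0.129]
force: [0.8, -0.0, -2.4]
width: 0.0536
gripper_force: 20.0
```

```bash
python3 -m creep '{"translation":[[0,0,-0.7],[0,0,0],[0,0,0]],"spin":[0,0,0],"gripper":[0,0,0]}'
```

```text
t: 17.1
eef_pos: [0.6195, -0.1196, 0.0574]
ee_rot: [3.141, -0.0, 0.129]
force: [-2.2, 1.8, 4.2]
width: 0.0542
gripper_force: 20.0
```

Jar 1 is seated, with contact at 57.4. I'll release it and go to the next jar.

```bash
python3 -m creep '{"translation":[[0,0,0],[0,0,0],[0,0,0],[0,0,10],[0,0,30],[0,0,40],[0,10,40],[-10,40,35]],"spin":[0,0,0,0,0,0,0,0],"gripper":[1,1,1,1,1,1,1,1]}'
python3 -m creep '{"translation":[[-20,45,8],[-20,45,0],[-12,45,0],[0,45,0],[0,45,0],[0,45,0],[0,45,0],[0,20,0]],"spin":[0,0,0,0,0,0,0,0],"gripper":[1,1,1,1,1,1,1,1]}'
python3 - <<'E'
from h import *
f=save('wrist','w7');pin('wrist','jar1')
for r in rims(f): print(*r)
for c in('scene','side'): cams.grab_frame(c);pin(c,'jar1');pin(c,'hood_bar')
print(get_state()['eef_pos'])
E
```

```text
t: 17.9
eef_pos: [0.6112, -0.0743, 0.2122]
ee_rot: [3.141, -0.002, 0.126]
force: [0.1, 1.5, 0.6]
width: 0.0877
gripper_force: 0.0
t: 18.7
eef_pos: [0.558, 0.2657, 0.2178]
ee_rot: [-3.141, -0.001, 0.132]
force: [0.7, -1.0, 0.5]
width: 0.0876
gripper_force: 0.0
wrist jar1 [460 398   4] 0.93
wrist jar1 [559 269   9] 0.83
wrist jar1 [440 166   3] 0.63
[431.8 166.8  88. ] [406. 369.  38.  50.] 41.8
[478.7 190.5  88. ] [391. 323.  26.  36.] 28.0
[499.9 367.5  88. ] [196. 278.  26.  37.] 27.5
[558.3 269.6  88. ] [316. 228.  58.  61.] 49.6
scene jar1 [461 388   6] 0.92
scene jar1 [554 267   8] 0.91
scene jar1 [432 165   3] 0.64
scene hood_bar [733 -65 278] 0.93
side jar1 [ 621 -125   14] 0.95
side jar1 [438 163   5] 0.69
side jar1 [460 394  -1] 0.68
side jar1 [560 269   9] 0.61
side hood_bar [733 -63 275] 0.95
[0.55828682 0.2611732  0.21759091]
```

```bash
python3 -m creep '{"translation":[[0,3,-45],[0,0,-45],[0,0,-40],[0,0,-24],[0,0,-12],[0,0,-2.5],[0,0,0]],"spin":[0,0,0,0,0,0,0],"gripper":[1,1,1,1,1,1,1]}' 20
python3 -m creep '{"translation":[[0,0,0],[0,0,0],[0,0,0],[0,0,0],[0,0,0],[0,0,0],[0,0,0]],"spin":[0,0,0,0,0,0,0],"gripper":[0,0,0,0,0,0,0]}' 20
```

```text
t: 19.8
eef_pos: [0.5588, 0.2653, 0.0496]
ee_rot: [-3.141, -0.001, 0.129]
force: [0.6, -0.3, -0.4]
width: 0.0875
gripper_force: 0.0
t: 20.5
eef_pos: [0.5587, 0.2661, 0.0493]
ee_rot: [-3.141, -0.001, 0.13]
force: [-0.3, 2.9, 4.3]
width: 0.0536
gripper_force: 20.0
```

```bash
python3 -m creep '{"translation":[[0,0,15],[0,0,30],[0,-15,35],[0,-40,25],[0,-45,0],[0,-45,0],[0,-45,0],[5,-45,0]],"spin":[0,0,0,0,0,0,0,0],"gripper":[0,0,0,0,0,0,0,0]}'
python3 -m creep '{"translation":[[15,-40,0],[15,-20,0],[15.5,-7.3,0],[0,0,-15],[0,0,-20],[0,0,-12],[0,0,0],[0,0,0]],"spin":[0,0,0,0,0,0,0,0],"gripper":[0,0,0,0,0,0,0,0]}'
```

```text
t: 21.3
eef_pos: [0.5615, 0.0282, 0.1531]
ee_rot: [3.141, 0.002, 0.129]
force: [1.1, 1.0, -2.2]
width: 0.0538
gripper_force: 20.0
t: 22.1
eef_pos: [0.6085, -0.037, 0.1067]
ee_rot: [3.141, 0.001, 0.13]
force: [-0.3, 0.6, -1.4]
width: 0.0537
gripper_force: 20.0
```

```bash
python3 -m creep '{"translation":[[0,0.7,-8],[0,0,-8],[0,0,-5],[0,0,0]],"spin":[0,0,0,0],"gripper":[0,0,0,0]}' && python3 -m creep '{"translation":[[0,0,-8],[0,0,-8],[0,0,-5],[0,0,-2],[0,0,0],[0,0,0]],"spin":[0,0,0,0,0,0],"gripper":[0,0,0,0,0,0]}'
```

```text
t: 22.5
eef_pos: [0.608, -0.0363, 0.0848]
ee_rot: [3.142, 0.002, 0.129]
force: [0.0, 0.2, -0.7]
width: 0.0539
gripper_force: 20.0
t: 23.1
eef_pos: [0.6088, -0.0363, 0.0628]
ee_rot: [3.142, -0.0, 0.129]
force: [-0.6, -0.2, -2.1]
width: 0.0536
gripper_force: 20.0
```

```bash
python3 -m creep '{"translation":[[0,0,-2],[0,0,0],[0,0,-1.5],[0,0,0],[0,0,-1],[0,0,0],[0,0,0]],"spin":[0,0,0,0,0,0,0],"gripper":[0,0,0,0,0,0,0]}'
```

```text
t: 23.8
eef_pos: [0.6087, -0.0363, 0.0582]
ee_rot: [3.142, 0.0, 0.129]
force: [0.2, -1.0, -2.1]
width: 0.0536
gripper_force: 20.0
```

```bash
python3 -m creep '{"translation":[[0,0,-0.7],[0,0,0],[0,0,0]],"spin":[0,0,0],"gripper":[0,0,0]}'
```

```text
t: 24.1
eef_pos: [0.6086, -0.0363, 0.0575]
ee_rot: [3.142, 0.0, 0.129]
force: [-0.7, 0.5, -2.0]
width: 0.0538
gripper_force: 20.0
```

```bash
python3 -m creep '{"translation":[[0,0,-0.6],[0,0,0],[0,0,0]],"spin":[0,0,0],"gripper":[0,0,0]}'
```

```text
t: 24.4
eef_pos: [0.6088, -0.0363, 0.0573]
ee_rot: [3.142, -0.0, 0.129]
force: [-2.0, 0.4, 2.8]
width: 0.0538
gripper_force: 20.0
```

```bash
python3 -m creep '{"translation":[[0,0,0],[0,0,0],[0,0,0],[0,0,10],[0,0,30],[0,0,40],[-5,10,40],[-25,25,30]],"spin":[0,0,0,0,0,0,0,0],"gripper":[0.72,0.72,0.72,0.72,0.72,0.72,1,1]}'
python3 -m creep '{"translation":[[-30,30,10],[-30,30,0],[-30,30,0],[-30,30,0],[-25,30,0],[0,16,0],[0,0,0],[0,0,0]],"spin":[-0.15,-0.15,-0.15,-0.15,-0.15,-0.035,0,0],"gripper":[1,1,1,1,1,1,1,1]}'
python3 - <<'E'
from h import *
f=save('wrist','w8');pin('wrist','jar1')
for r in rims(f): print(*r)
for c in('scene','side'): save(c,c+'8');pin(c,'jar1');pin(c,'hood_bar')
print(get_state()['eef_pos'])
E
```

```text
t: 25.2
eef_pos: [0.5805, -0.0019, 0.21]
ee_rot: [3.141, -0.003, 0.128]
force: [0.5, 0.5, -0.1]
width: 0.074
gripper_force: 0.0
t: 26.0
eef_pos: [0.4428, 0.1562, 0.2175]
ee_rot: [-3.141, -0.0, -0.607]
force: [0.4, -0.4, 0.6]
width: 0.0874
gripper_force: 0.0
wrist jar1 [436 167   5] 0.84
wrist jar1 [459 398   3] 0.63
[470.6 334.3  88. ] [140. 313.  29.  39.] 30.8
[434.5 167.   88. ] [316. 244.  55.  61.] 48.8
scene jar1 [432 164   4] 0.96
scene jar1 [460 387   6] 0.61
scene hood_bar [732 -64 278] 0.86
side jar1 [438 167   0] 0.96
side jar1 [ 623 -122   15] 0.92
side jar1 [464 390   1] 0.85
side jar1 [609 -39  14] 0.63
side hood_bar [732 -62 278] 0.72
[0.44292173 0.15553371 0.21681422]
```

View pics/scene8.png

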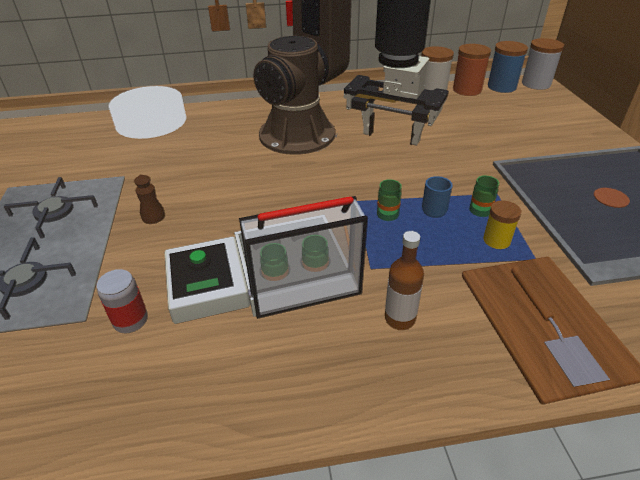

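Two jars are seated, seen through the hood at (275,262) and (315,252). The remaining two are at (389,200) and (484,196).

```bash
python3 -m creep '{"translation":[[-8.4,10.5,0],[0,0,0],[0,0,-30]],"spin":[-0.05,0,0],"gripper":[1,1,1]}' 20
```

```text
t: 26.7
eef_pos: [0.4367, 0.168, 0.1899]
ee_rot: [-3.135, -0.002, -0.657]
force: [-0.1, -0.7, -1.3]
width: 0.0877
gripper_force: 0.0
```

```bash
python3 -m creep '{"translation":[[0,0,-30],[0,0,0],[0,0,0],[0,0,0]],"spin":[0,0,0,0],"gripper":[1,1,1,1]}' 20; python3 - <<'E'
from h import *
for r in rims(cams.grab_frame('wrist')): print(*r)
print(get_state()['eef_pos'])
E
```

```text
t: 27.1
eef_pos: [0.4354, 0.167, 0.1584]
ee_rot: [-3.14, -0.001, -0.658]
force: [-0.2, 0.2, 0.2]
width: 0.088
gripper_force: 0.0
[435.1 166.6  88. ] [321. 253.  70.  75.] 49.0
[0.43533462 0.16706481 0.15846742]
```

```bash
python3 -m creep '{"translation":[[0,0,-40],[0,0,-40],[0,0,-20],[0,0,-9],[0,0,0]],"spin":[0,0,0,0,0],"gripper":[1,1,1,1,1]}' 20
python3 -m creep '{"translation":[[0,0,0],[0,0,0],[0,0,0],[0,0,0],[0,0,0],[0,0,0],[0,0,0]],"spin":[0,0,0,0,0,0,0],"gripper":[0,0,0,0,0,0,0]}' 20
```

```text
t: 27.65
eef_pos: [0.4346, 0.1666, 0.0479]
ee_rot: [3.141, -0.0, -0.659]
force: [0.4, -0.2, 0.3]
width: 0.0876
gripper_force: 0.0
t: 28.35
eef_pos: [0.4345, 0.1666, 0.0483]
ee_rot: [-3.141, -0.0, -0.659]
force: [-2.6, -0.1, 5.5]
width: 0.0536
gripper_force: 20.0
```

```bash
python3 -m creep '{"translation":[[0,0,15],[0,0,30],[5,-15,35],[10,-30,25],[15,-40,0],[15,-40,0],[15,-40,0],[15,-40,0]],"spin":[0,0,0,0,0,0,0,0],"gripper":[0,0,0,0,0,0,0,0]}'
python3 -m creep '{"translation":[[15,-40,0],[11.7,-35,0],[0,-17,0],[0,0,-15],[0,0,-20],[0,0,-10],[0,0,0],[0,0,0]],"spin":[0,0,0,0,0,0,0,0],"gripper":[0,0,0,0,0,0,0,0]}'
```

```text
t: 29.15
eef_pos: [0.5093, -0.0401, 0.1526]
ee_rot: [3.141, 0.001, -0.659]
force: [1.3, 1.5, -2.1]
width: 0.0536
gripper_force: 20.0
t: 29.95
eef_pos: [0.5363, -0.1304, 0.1081]
ee_rot: [3.141, 0.0, -0.658]
force: [0.1, -0.1, -2.4]
width: 0.0537
gripper_force: 20.0
```

```bash
python3 -m creep '{"translation":[[0,0,-8],[0,0,-8],[0,0,-6],[0,0,0]],"spin":[0,0,0,0],"gripper":[0,0,0,0]}' && python3 -m creep '{"translation":[[0,0,-8],[0,0,-8],[0,0,-6],[0,0,-3],[0,0,-2],[0,0,0],[0,0,0]],"spin":[0,0,0,0,0,0,0],"gripper":[0,0,0,0,0,0,0]}'
```

```text
t: 30.35
eef_pos: [0.5353, -0.1304, 0.0848]
ee_rot: [3.14, 0.001, -0.659]
force: [0.4, 0.3, -2.2]
width: 0.0537
gripper_force: 20.0
t: 31.05
eef_pos: [0.5363, -0.1305, 0.0591]
ee_rot: [-3.141, -0.0, -0.659]
force: [-0.9, -0.4, -2.4]
width: 0.0536
gripper_force: 20.0
```

```bash
python3 -m creep '{"translation":[[0,0,-0.8],[0,0,0],[0,0,0],[0,0,-0.6],[0,0,0],[0,0,0]],"spin":[0,0,0,0,0,0],"gripper":[0,0,0,0,0,0]}'
```

```text
t: 31.65
eef_pos: [0.5361, -0.1305, 0.0575]
ee_rot: [3.142, 0.0, -0.659]
force: [-0.8, -0.7, -3.2]
width: 0.0537
gripper_force: 20.0
```

```bash
python3 -m creep '{"translation":[[0,0,-0.8],[0,0,0],[0,0,0],[0,0,-0.5],[0,0,0],[0,0,0]],"spin":[0,0,0,0,0,0],"gripper":[0,0,0,0,0,0]}'
```

```text
t: 32.25
eef_pos: [0.5361, -0.1305, 0.0564]
ee_rot: [-3.142, -0.0, -0.659]
force: [-1.1, 0.8, 1.2]
width: 0.0535
gripper_force: 20.0
```

```bash
python3 -m creep '{"translation":[[0,0,0],[0,0,0],[0,0,0],[0,0,10],[0,0,30],[0,0,40],[0,20,40],[0,40,40]],"spin":[0,0,0,0,0,0,0,0],"gripper":[1,1,1,1,1,1,1,1]}'
python3 -m creep '{"translation":[[-10,45,0],[-10,45,0],[-10,45,0],[-10,45,0],[-10,45,0],[-10,45,0],[-10,45,0],[-4,45,0]],"spin":[0,0,0,0,0,0,0,0],"gripper":[1,1,1,1,1,1,1,1]}'
python3 -m creep '{"translation":[[0,45,0],[0,40,0],[0,15,-30],[0,0,-30],[0,0,0],[0,0,0],[0,0,0]],"spin":[0,0,0,0,0,0,0],"gripper":[1,1,1,1,1,1,1]}'
python3 - <<'E'
from h import *
f=save('wrist','w9');pin('wrist','jar1')
for r in rims(f): print(*r)
for c in('scene','side'): save(c,c+'9');pin(c,'jar1')
print(get_state()['eef_pos'])
E
```

```text
t: 33.05
eef_pos: [0.5362, -0.0759, 0.2145]
ee_rot: [-3.141, -0.001, -0.661]
force: [1.6, 1.1, 0.7]
width: 0.0877
gripper_force: 0.0
t: 33.85
eef_pos: [0.4611, 0.2866, 0.2129]
ee_rot: [-3.14, -0.0, -0.658]
force: [1.8, -0.2, -0.1]
width: 0.0876
gripper_force: 0.0
t: 34.55
eef_pos: [0.463, 0.3853, 0.1538]
ee_rot: [-3.139, -0.0, -0.659]
force: [-0.0, -0.4, 0.3]
width: 0.0876
gripper_force: 0.0
wrist jar1 [461 398   3] 0.94
[459.9 392.1  88. ] [316. 265.  68.  76.] 48.2
scene jar1 [462 390   4] 0.84
side jar1 [611 -38  14] 0.94
side jar1 [460 391  -1] 0.82
side jar1 [ 620 -122   11] 0.81
side jar1 [ 537 -130   14] 0.7
[0.46237342 0.38488879 0.15248331]
```

```bash
python3 -m creep '{"translation":[[-2,6.5,0],[0,0,-40],[0,0,-35],[0,0,-20],[0,0,-8],[0,0,0],[0,0,0]],"spin":[0,0,0,0,0,0,0],"gripper":[1,1,1,1,1,1,1]}' 20
python3 -m creep '{"translation":[[0,0,0],[0,0,0],[0,0,0],[0,0,0],[0,0,0],[0,0,0],[0,0,0]],"spin":[0,0,0,0,0,0,0],"gripper":[0,0,0,0,0,0,0]}' 20
```

```text
t: 35.55
eef_pos: [0.4606, 0.3922, 0.0496]
ee_rot: [-3.14, -0.0, -0.659]
force: [-0.1, 0.4, 0.4]
width: 0.0876
gripper_force: 0.0
t: 36.25
eef_pos: [0.4602, 0.3914, 0.0488]
ee_rot: [-3.141, -0.0, -0.659]
force: [-0.6, -0.2, 3.3]
width: 0.0536
gripper_force: 20.0
```

```bash
python3 -m creep '{"translation":[[0,0,15],[0,0,30],[0,-10,35],[0,-30,25],[5,-40,0],[5,-40,0],[5,-40,0],[5,-40,0]],"spin":[0,0,0,0,0,0,0,0],"gripper":[0,0,0,0,0,0,0,0]}'
python3 -m creep '{"translation":[[5,-40,0],[10,-40,0],[10,-40,0],[10,-40,0],[10.3,-40,0],[0,-30,0],[0,-8.4,0],[0,0,0]],"spin":[0,0,0,0,0,0,0,0],"gripper":[0,0,0,0,0,0,0,0]}'
python3 -m creep '{"translation":[[0,0,-15],[0,0,-20],[0,0,-10],[0,0,0],[0,0,0]],"spin":[0,0,0,0,0],"gripper":[0,0,0,0,0]}'
```

```text
t: 37.05
eef_pos: [0.4794, 0.1896, 0.1531]
ee_rot: [3.141, 0.001, -0.659]
force: [0.9, -0.1, -2.3]
width: 0.0538
gripper_force: 20.0
t: 37.85
eef_pos: [0.5247, -0.0483, 0.1529]
ee_rot: [3.141, 0.001, -0.662]
force: [-0.7, 0.2, -3.2]
width: 0.0534
gripper_force: 20.0
t: 38.35
eef_pos: [0.5256, -0.0466, 0.1089]
ee_rot: [3.141, -0.0, -0.658]
force: [0.9, -0.2, -3.0]
width: 0.0537
gripper_force: 20.0
```

```bash
python3 -m creep '{"translation":[[0,0,-8],[0,0,-8],[0,0,-6],[0,0,0]],"spin":[0,0,0,0],"gripper":[0,0,0,0]}' && python3 -m creep '{"translation":[[0,0,-8],[0,0,-8],[0,0,-6],[0,0,-4],[0,0,-1.5],[0,0,0],[0,0,0]],"spin":[0,0,0,0,0,0,0],"gripper":[0,0,0,0,0,0,0]}'
```

```text
t: 38.75
eef_pos: [0.5246, -0.0472, 0.0855]
ee_rot: [3.14, 0.001, -0.659]
force: [0.2, 0.0, -2.9]
width: 0.0537
gripper_force: 20.0
t: 39.45
eef_pos: [0.5256, -0.047, 0.0592]
ee_rot: [-3.141, -0.0, -0.659]
force: [-0.3, 0.8, -2.4]
width: 0.0536
gripper_force: 20.0
```

```bash
python3 -m creep '{"translation":[[0,0,-0.8],[0,0,0],[0,0,0],[0,0,-0.6],[0,0,0],[0,0,0]],"spin":[0,0,0,0,0,0],"gripper":[0,0,0,0,0,0]}'
```

```text
t: 40.05
eef_pos: [0.5254, -0.0471, 0.0577]
ee_rot: [-3.142, 0.0, -0.659]
force: [0.1, -0.5, -2.9]
width: 0.0533
gripper_force: 20.0
```

```bash
python3 -m creep '{"translation":[[0,0,-0.7],[0,0,0],[0,0,0],[0,0,-0.5],[0,0,0],[0,0,0]],"spin":[0,0,0,0,0,0],"gripper":[0,0,0,0,0,0]}'
```

```text
t: 40.65
eef_pos: [0.5254, -0.0471, 0.0568]
ee_rot: [-3.141, -0.0, -0.659]
force: [-2.1, -0.4, 3.3]
width: 0.0537
gripper_force: 20.0
```

```bash
python3 -m creep '{"translation":[[0,0,0],[0,0,0],[0,0,0],[0,0,10],[0,0,30],[0,0,40],[0,0,45],[0,0,45]],"spin":[0,0,0,0,0,0,0,0],"gripper":[1,1,1,1,1,1,1,1]}'
python3 -m creep '{"translation":[[0,0,45],[0,0,45],[0,0,18],[0,0,0],[0,0,0],[0,0,0],[0,0,0]],"spin":[-0.14,-0.14,-0.14,-0.14,-0.14,-0.092,0],"gripper":[1,1,1,1,1,1,1]}'
python3 - <<'E'
from h import *
f=save('wrist','w10')
for r in rims(f,96): print(*r)
for c in('scene','side'): f=save(c,c+'10');pin(c,'jar1');pin(c,'hood_bar')
print(get_state()['eef_pos'],get_state()['ee_rot'])
E
```

```text
t: 41.45
eef_pos: [0.525, -0.0472, 0.229]
ee_rot: [-3.141, -0.0, -0.659]
force: [1.3, -0.2, -0.7]
width: 0.0873
gripper_force: 0.0
t: 42.15
eef_pos: [0.5252, -0.0472, 0.3352]
ee_rot: [-3.141, 0.0, -1.452]
force: [1.3, -0.6, 0.4]
width: 0.0875
gripper_force: 0.0
[599.7 -26.7  96. ] [253. 211.  20.  33.] 30.2
[525.2 -47.4  96. ] [320. 201.  44.  44.] 49.5
[ 536.1 -130.4   96. ] [319. 122.  48.  50.] 51.7
[ 626.5 -226.4   96. ] [237.   6.  19.  37.] 26.9
scene hood_bar [730 -62 282] 0.66
side jar1 [526 -45   7] 0.83
side jar1 [ 540 -133   14] 0.82
side hood_bar [728 -65 277] 0.91
[ 0.52535353 -0.04705706  0.33450097] [ 3.14152635e+00 -4.55492672e-05 -1.44997643e+00]
```

View pics/w10.png

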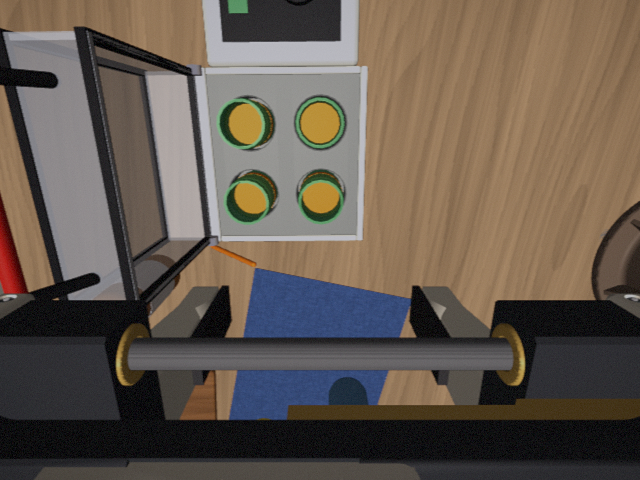

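View pics/side10.png

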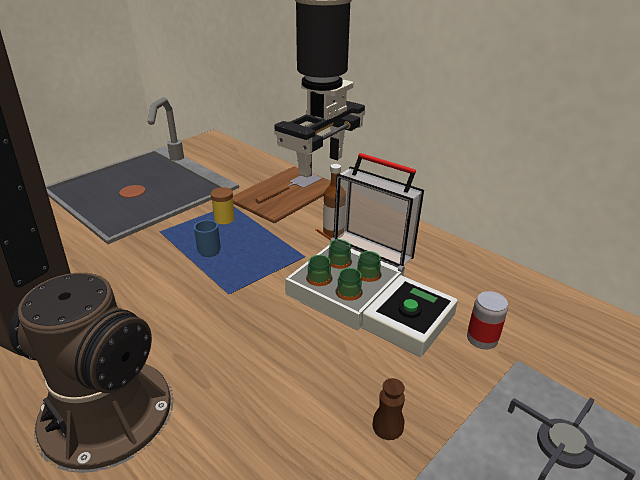

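All four jars are seated, with rims at (245,124), (320,122), (249,198) and (321,201) in the wrist view. Next I'll regrip the bar and close the hood.

```bash
python3 -m creep '{"translation":[[40,-3,0],[40,-3,0],[40,-3,0],[40,-3,0],[30,-3,0],[14.5,-1,0],[0,0,0]],"spin":[0,0,0,0,0,0,0],"gripper":[0.35,0.35,0.35,0.35,0.35,0.35,0.35]}' 35
python3 -m creep '{"translation":[[0,0,-20],[0,0,-20],[0,0,-15],[0,0,-10],[0,0,-5],[0,0,0]],"spin":[0,0,0,0,0,0],"gripper":[0.35,0.35,0.35,0.35,0.35,0.35]}'
python3 -m creep '{"translation":[[0,0,0],[0,0,0],[0,0,0],[0,0,0],[0,0,0]],"spin":[0,0,0,0,0],"gripper":[0,0,0,0,0]}' 35
```

```text
t: 43.2
eef_pos: [0.7313, -0.0632, 0.3318]
ee_rot: [3.138, -0.0, -1.451]
force: [0.3, -0.4, -0.6]
width: 0.0371
gripper_force: 0.0
t: 43.8
eef_pos: [0.7295, -0.063, 0.2644]
ee_rot: [3.141, -0.0, -1.451]
force: [-0.9, -0.7, -0.3]
width: 0.0307
gripper_force: 0.0
t: 44.3
eef_pos: [0.7298, -0.0631, 0.2651]
ee_rot: [-3.141, -0.0, -1.451]
force: [-2.9, 0.6, 2.7]
width: 0.0109
gripper_force: 35.0
```

```bash
python3 - <<'E'
import numpy as np
u=np.array([np.cos(.127),np.sin(.127)]);a0=np.radians(13.74)
th=np.radians(np.r_[91.5,np.arange(88,-1,-4)]);d=-231.6*np.cos(a0+th);z=55+231.6*np.sin(a0+th)
for i in range(len(th)-1): print(round(np.degrees(th[i+1])),np.round(np.r_[(d[i+1]-d[i])*u,z[i+1]-z[i]],1),np.round(np.r_[np.array([669.3,-71])+d[i+1]*u,z[i+1]-13]))
E
```

```text
88 [-13.6  -1.7   3.3] [716. -65. 269.]
84 [-15.8  -2.    2.7] [700. -67. 271.]
80 [-16.   -2.    1.6] [684. -69. 273.]
76 [-16.   -2.    0.5] [668. -71. 274.]
72 [-16.   -2.   -0.6] [652. -73. 273.]
68 [-15.9  -2.   -1.8] [636. -75. 271.]
64 [-15.8  -2.   -2.9] [621. -77. 268.]
60 [-15.5  -2.   -4. ] [605. -79. 264.]
56 [-15.2  -1.9  -5.1] [590. -81. 259.]
52 [-14.8  -1.9  -6.1] [575. -83. 253.]
48 [-14.4  -1.8  -7.2] [561. -85. 246.]
44 [-13.9  -1.8  -8.1] [547. -87. 238.]
40 [-13.3  -1.7  -9.1] [533. -88. 229.]
36 [-12.6  -1.6 -10. ] [521. -90. 219.]
32 [-11.9  -1.5 -10.9] [509. -91. 208.]
28 [-11.1  -1.4 -11.7] [498. -93. 196.]
24 [-10.3  -1.3 -12.4] [488. -94. 184.]
20 [ -9.4  -1.2 -13.1] [478. -95. 171.]
16 [ -8.4  -1.1 -13.7] [470. -96. 157.]
12 [ -7.5  -1.  -14.3] [462. -97. 143.]
8 [ -6.5  -0.8 -14.8] [456. -98. 128.]
4 [ -5.4  -0.7 -15.2] [450. -99. 113.]
0 [ -4.3  -0.6 -15.6] [446. -99.  97.]
```

```bash
python3 -m creep '{"translation":[[-13.5,-1.7,3.3],[-16,-2,2.7],[-16,-2,1.6],[-16,-2,0.5],[-16,-2,-0.6],[-16,-2,-1.8],[0,0,0]],"spin":[0,0,0,0,0,0,0],"gripper":[0,0,0,0,0,0,0]}'
python3 -m creep '{"translation":[[-16,-2,-3],[-15.5,-2,-4],[-15,-2,-5],[-15,-2,-6],[-14.5,-1.8,-7.2],[0,0,0]],"spin":[0,0,0,0,0,0],"gripper":[0,0,0,0,0,0]}'
```

```text
t: 45.0
eef_pos: [0.6366, -0.0748, 0.2726]
ee_rot: [-3.137, -0.0, -1.451]
force: [-3.8, 1.9, 10.4]
width: 0.0109
gripper_force: 35.0
t: 45.6
eef_pos: [0.5597, -0.0845, 0.2455]
ee_rot: [-3.141, 0.0, -1.451]
force: [-4.5, 1.9, 4.6]
width: 0.0109
gripper_force: 35.0
```

```bash
python3 -m creep '{"translation":[[-14,-1.8,-8],[-13.3,-1.7,-9],[-12.6,-1.6,-10],[-12,-1.5,-11],[-11,-1.4,-11.7],[0,0,0]],"spin":[0,0,0,0,0,0],"gripper":[0,0,0,0,0,0]}'
python3 -m creep '{"translation":[[-10.3,-1.3,-12.4],[-9.4,-1.2,-13],[-8.4,-1,-13.7],[-7.5,-1,-14.3],[-6.5,-0.8,-14.8],[0,0,0]],"spin":[0,0,0,0,0,0],"gripper":[0,0,0,0,0,0]}'
```

```text
t: 46.2
eef_pos: [0.497, -0.0923, 0.1941]
ee_rot: [3.14, 0.001, -1.451]
force: [2.1, 1.3, -8.8]
width: 0.0105
gripper_force: 35.0
t: 46.8
eef_pos: [0.4558, -0.0976, 0.126]
ee_rot: [3.141, 0.0, -1.451]
force: [4.3, 2.1, -7.4]
width: 0.0107
gripper_force: 35.0
```

```bash
python3 -m creep '{"translation":[[-5.4,-0.7,-15.2],[-3,-0.5,-10],[0,0,0]],"spin":[0,0,0],"gripper":[0,0,0]}'
python3 -m creep '{"translation":[[-1,0,-3],[0,0,0],[-0.5,0,-2],[0,0,0],[0,0,-1],[0,0,0]],"spin":[0,0,0,0,0,0],"gripper":[0,0,0,0,0,0]}'
```

```text
t: 47.1
eef_pos: [0.4474, -0.0986, 0.1012]
ee_rot: [3.141, 0.0, -1.451]
force: [2.3, 4.8, -5.4]
width: 0.0109
gripper_force: 35.0
t: 47.7
eef_pos: [0.4462, -0.0988, 0.0964]
ee_rot: [-3.141, 0.0, -1.451]
force: [-0.2, 5.0, 1.9]
width: 0.0107
gripper_force: 35.0
```

```bash
python3 -m creep '{"translation":[[0,0,-1.5],[0,0,0],[0,0,-1.5],[0,0,0],[0,0,0]],"spin":[0,0,0,0,0],"gripper":[0,0,0,0,0]}'
```

```text
t: 48.2
eef_pos: [0.4453, -0.0989, 0.0932]
ee_rot: [3.141, 0.0, -1.451]
force: [-1.1, 5.7, 2.2]
width: 0.0111
gripper_force: 35.0
```

```bash
python3 -m creep '{"translation":[[0,0,0],[0,0,0],[0,0,15],[0,0,25],[0,0,10],[0,0,0],[0,0,0]],"spin":[0,0,0,0,0,0,0],"gripper":[0.3,0.3,0.3,0.3,0,0,0]}' 35
python3 - <<'E'
from h import *
for c in('scene','side'): f=save(c,c+'11');pin(c,'hood_bar')
print(get_state()['eef_pos'],get_state()['width'])
E
```

```text
t: 48.9
eef_pos: [0.445, -0.0992, 0.1423]
ee_rot: [3.141, 0.0, -1.451]
force: [0.2, 0.3, 0.2]
width: 0.0077
gripper_force: 0.0
scene hood_bar [448 -98 113] 0.76
side hood_bar [447 -99 110] 0.61
[ 0.44488099 -0.09914473  0.14198362] 0.00046392818879873333
```

```bash
python3 -c "
import cv2
a=cv2.imread('pics/side11.png')[200:360,260:480]
cv2.imwrite('pics/c11.png',cv2.resize(a,None,fx=3.5,fy=3.5,interpolation=cv2.INTER_CUBIC))"
```

```text
(no output)
```

View pics/c11.png

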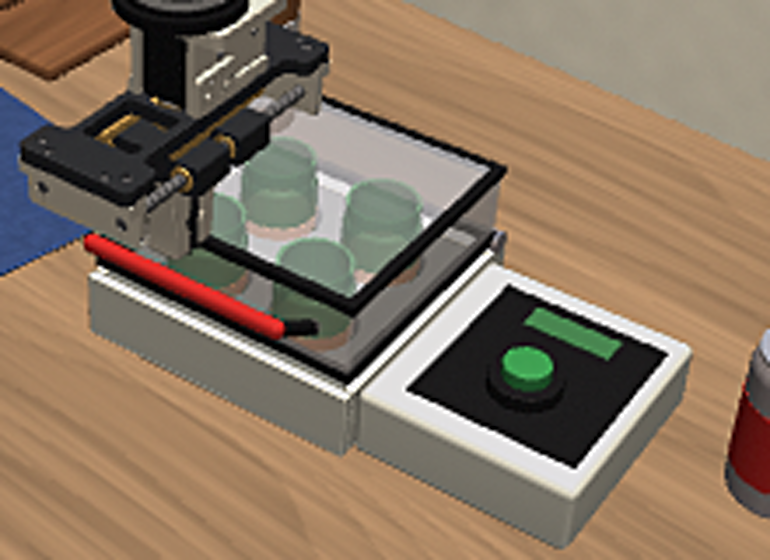

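The crop shows the hood resting almost flush, with the bar at (185,285). I'll press down on the bar with closed fingers to be sure it's shut.

```bash
python3 -m creep '{"translation":[[1,0,-12],[0,0,-8],[0,0,-3],[0,0,-2],[0,0,0]],"spin":[0,0,0,0,0],"gripper":[0,0,0,0,0]}'; python3 -m creep '{"translation":[[0,0,-1],[0,0,0],[0,0,-1],[0,0,0],[0,0,-0.5],[0,0,0]],"spin":[0,0,0,0,0,0],"gripper":[0,0,0,0,0,0]}'
```

```text
t: 49.6
eef_pos: [0.4464, -0.0991, 0.1177]
ee_rot: [3.141, -0.0, -1.451]
force: [0.6, -0.3, -1.1]
width: 0.0003
gripper_force: 0.0
t: 50.2
eef_pos: [0.4466, -0.0991, 0.116]
ee_rot: [-3.141, -0.0, -1.451]
force: [-3.4, 1.5, 9.8]
width: 0.0001
gripper_force: 4.6
```

```bash
python3 -m creep '{"translation":[[0,0,-0.7],[0,0,0],[0,0,0]],"spin":[0,0,0],"gripper":[0,0,0]}'
```

```text
t: 50.5
eef_pos: [0.4466, -0.0991, 0.1159]
ee_rot: [-3.141, -0.0, -1.451]
force: [-6.4, 1.6, 15.8]
width: 0.0006
gripper_force: 7.9
```

The hood is at its hard stop (TCP 116 = bar 110 + 6), so it's fully shut. Next is the start button.

```bash
python3 -m creep '{"translation":[[0,0,20],[0,0,35],[30,-40,0],[40,-45,0],[35,-45,0],[23,-40,0],[0,0,0],[0,0,0]],"spin":[0,0,0,0,0,0,0,0],"gripper":[0,0,0,0,0,0,0,0]}'
python3 - <<'E'
from h import *
for c in('wrist','scene','side'):
    cams.grab_frame(c); pin(c,'start_top')
print(get_state()['eef_pos'])
E
```

```text
t: 51.3
eef_pos: [0.5631, -0.2567, 0.1683]
ee_rot: [3.14, 0.001, -1.453]
force: [-1.2, 0.8, -0.2]
width: 0.0005
gripper_force: 0.0
wrist start_top [ 572 -273   76] 0.7
scene start_top [ 579 -268   72] 0.47
scene start_top [501 274  -1] 0.29
side start_top [ 573 -270   66] 0.62
[ 0.56329146 -0.25497687  0.1703058 ]
```

```bash
python3 -m creep '{"translation":[[11,-15,0],[0,0,-30],[0,0,-30],[0,0,-20],[0,0,-8],[0,0,0]],"spin":[0,0,0,0,0,0],"gripper":[0,0,0,0,0,0]}';python3 -m creep '{"translation":[[0,0,-3],[0,0,-2],[0,0,-2],[0,0,0]],"spin":[0,0,0,0],"gripper":[0,0,0,0]}'
```

```text
t: 52.2
eef_pos: [0.5739, -0.2703, 0.0811]
ee_rot: [3.14, 0.0, -1.45]
force: [0.7, -0.5, 0.0]
width: 0.0005
gripper_force: 0.0
t: 52.6
eef_pos: [0.5745, -0.2709, 0.075]
ee_rot: [-3.141, -0.0, -1.451]
force: [-1.0, 0.6, 0.1]
width: 0.0006
gripper_force: 0.0
```

```bash
python3 -m creep '{"translation":[[0,0,-2],[0,0,0],[0,0,-2],[0,0,0]],"spin":[0,0,0,0],"gripper":[0,0,0,0]}';python3 -m creep '{"translation":[[0,0,-2],[0,0,0],[0,0,-2],[0,0,0]],"spin":[0,0,0,0],"gripper":[0,0,0,0]}'
```

```text
t: 53.0
eef_pos: [0.5745, -0.271, 0.0707]
ee_rot: [-3.142, -0.0, -1.451]
force: [-0.6, -0.2, 2.2]
width: 0.0004
gripper_force: 1.1
t: 53.4
eef_pos: [0.5745, -0.271, 0.0667]
ee_rot: [-3.141, -0.0, -1.451]
force: [0.0, -0.0, 4.0]
width: 0.0002
gripper_force: 2.3
```

Contact was at about 71. I'll press on to the stop.

```bash
python3 -m creep '{"translation":[[0,0,-1.5],[0,0,0],[0,0,-1],[0,0,0],[0,0,0]],"spin":[0,0,0,0,0],"gripper":[0,0,0,0,0]}';python3 -m creep '{"translation":[[0,0,-1],[0,0,0],[0,0,0]],"spin":[0,0,0],"gripper":[0,0,0]}'
```

```text
t: 53.9
eef_pos: [0.5746, -0.271, 0.0661]
ee_rot: [-3.141, -0.001, -1.45]
force: [-4.5, 2.5, 17.6]
width: 0.0003
gripper_force: 8.5
t: 54.2
eef_pos: [0.5746, -0.2711, 0.066]
ee_rot: [-3.14, -0.001, -1.45]
force: [-8.6, 5.2, 22.7]
width: 0.0003
gripper_force: 11.6
```

The button is fully down (hard stop at 66, 22 N). Now back to the bar.

```bash
python3 -m creep '{"translation":[[0,0,15],[0,0,45],[0,0,45],[-35,45,0],[-35,45,0],[-35,45,0],[-23.5,37,0],[0,0,0]],"spin":[0,0,0,0,0,0,0,0],"gripper":[0,0,0.3,0.3,0.3,0.3,0.3,0.3]}' 35
python3 -m creep '{"translation":[[0,0,0],[0,0,-20],[0,0,0],[0,0,0]],"spin":[0,0,0,0],"gripper":[0.3,0.3,0.3,0.3]}'
```

```text
t: 55.0
eef_pos: [0.456, -0.1126, 0.1683]
ee_rot: [-3.141, 0.001, -1.448]
force: [1.1, -0.6, 0.8]
width: 0.026
gripper_force: 0.0
t: 55.4
eef_pos: [0.4589, -0.1162, 0.1478]
ee_rot: [3.14, -0.0, -1.452]
force: [-0.1, 0.7, 0.1]
width: 0.0264
gripper_force: 0.0
```

```bash
python3 -m creep '{"translation":[[-12.5,17,0],[0,0,0],[0,0,0]],"spin":[0,0,0],"gripper":[0.3,0.3,0.3]}'
python3 -m creep '{"translation":[[0,0,-20],[0,0,-15],[0,0,-10],[0,0,-5],[0,0,-2],[0,0,0]],"spin":[0,0,0,0,0,0],"gripper":[0.3,0.3,0.3,0.3,0.3,0.3]}'
python3 -m creep '{"translation":[[0,0,0],[0,0,0],[0,0,0],[0,0,0],[0,0,0]],"spin":[0,0,0,0,0],"gripper":[0,0,0,0,0]}' 35
```

```text
t: 55.7
eef_pos: [0.4469, -0.0987, 0.1488]
ee_rot: [-3.141, -0.0, -1.451]
force: [0.3, 0.2, -1.0]
width: 0.0261
gripper_force: 0.0
t: 56.3
eef_pos: [0.4466, -0.0986, 0.0963]
ee_rot: [-3.142, -0.0, -1.451]
force: [0.5, -0.2, -0.1]
width: 0.0264
gripper_force: 0.0
t: 56.8
eef_pos: [0.4451, -0.0987, 0.0964]
ee_rot: [3.14, -0.0, -1.451]
force: [-4.4, 0.3, 5.1]
width: 0.0108
gripper_force: 35.0
```

```bash
python3 -m creep '{"translation":[[4.3,0.6,15.6],[5.4,0.7,15.2],[6.5,0.8,14.8],[7.5,1,14.3],[8.4,1.1,13.7],[9.4,1.2,13.1],[0,0,0]],"spin":[0,0,0,0,0,0,0],"gripper":[0,0,0,0,0,0,0]}'
python3 -m creep '{"translation":[[10.3,1.3,12.4],[11.1,1.4,11.7],[11.9,1.5,10.9],[12.6,1.6,10],[13.3,1.7,9.1],[3.4,0.4,2.1],[0,0,0],[0,0,0]],"spin":[0,0,0,0,0,0,0,0],"gripper":[0,0,0,0,0,0,0,0]}'
python3 - <<'E'
from h import *
a=cams.grab_frame('scene');pin('scene','hood_bar');b=save('side','side12');pin('side','hood_bar')
print(get_state()['eef_pos'],get_state()['force'])
E
```

```text
t: 57.5
eef_pos: [0.4853, -0.0936, 0.1835]
ee_rot: [3.136, -0.0, -1.451]
force: [-11.3, 0.9, 10.9]
width: 0.0108
gripper_force: 35.0
t: 58.3
eef_pos: [0.5469, -0.0861, 0.2416]
ee_rot: [3.137, -0.001, -1.451]
force: [-19.8, 3.0, 23.6]
width: 0.0109
gripper_force: 35.0
scene hood_bar [548 -86 251] 0.56
side hood_bar [549 -88 248] 0.82
[ 0.54693919 -0.0860602   0.2416344 ] [-19.25992557   2.77494071  22.98434432]
```

```bash
python3 -m creep '{"translation":[[-2,-0.2,2.7],[0,0,0],[0,0,0]],"spin":[0,0,0],"gripper":[0,0,0]}'
python3 -m creep '{"translation":[[0,0,0],[0,0,0],[0,0,0],[0,0,20],[0,0,30],[-10,0,40],[-40,0,30],[-40,0,0]],"spin":[0,0,0,0,0,0,0,0],"gripper":[0.3,0.3,0.3,0.3,0.3,0.3,0.3,0.3]}'
python3 -m creep '{"translation":[[-20,30,0],[0,45,0],[0,45,0],[0,45,0],[0,40,0],[0,0,0]],"spin":[0,0,0,0,0,0],"gripper":[0.3,0.3,0.3,0.3,0.3,0.3]}'
python3 - <<'E'
from h import *
a=save('scene','scene13');b=save('side','side13')
for i in range(2):
    for c in('scene','side'): cams.grab_frame(c);pin(c,'hood_bar');pin(c,'hood_hinge');pin(c,'jar1')
ea,ca,_=barpts(a,(280,165));eb,cb,_=barpts(b,(340,190));print(ea,eb)
p=tri(a,ea[0],b,eb[1]);q=tri(a,ea[1],b,eb[0]);print((p+q)/2,np.linalg.norm(q-p))
E
```

```text
t: 58.8
eef_pos: [0.5468, -0.086, 0.2419]
ee_rot: [3.139, -0.001, -1.451]
force: [-6.5, -2.9, 3.7]
width: 0.0106
gripper_force: 35.0
t: 59.6
eef_pos: [0.4599, -0.0854, 0.3656]
ee_rot: [-3.135, -0.001, -1.451]
force: [0.0, 0.7, -0.2]
width: 0.0266
gripper_force: 0.0
t: 60.2
eef_pos: [0.4385, 0.1236, 0.3615]
ee_rot: [-3.141, 0.001, -1.447]
force: [-0.4, -0.6, -0.3]
width: 0.0263
gripper_force: 0.0
scene hood_bar [549 -86 251] 0.93
scene jar1 [574 381   4] 0.15
side hood_bar [548 -90 248] 0.85
side hood_hinge [673 -69  52] 0.88
side hood_hinge [ 573 -272   69] 0.31
side jar1 [ 620 -124   12] 0.97
side jar1 [ 536 -128   12] 0.95
side jar1 [610 -39  16] 0.95
side jar1 [529 -46  10] 0.92
side jar1 [549 -86 250] 0.42
scene hood_bar [548 -89 255] 0.93
side hood_bar [549 -86 249] 0.75
side hood_hinge [671 -68  51] 0.75
side hood_hinge [ 537 -132   13] 0.35
side jar1 [ 539 -130   12] 0.88
side jar1 [ 619 -122   10] 0.7
side jar1 [527 -46   6] 0.61
side jar1 [610 -37  17] 0.57
[array([241.42857143, 167.35714286]), array([318.14285714, 154.42857143])] [array([313.30769231, 194.07692308]), array([369.375, 214.625])]
[545.52017687 -86.28419608 252.54386058] 144.2058166098847
```

View pics/side13.png

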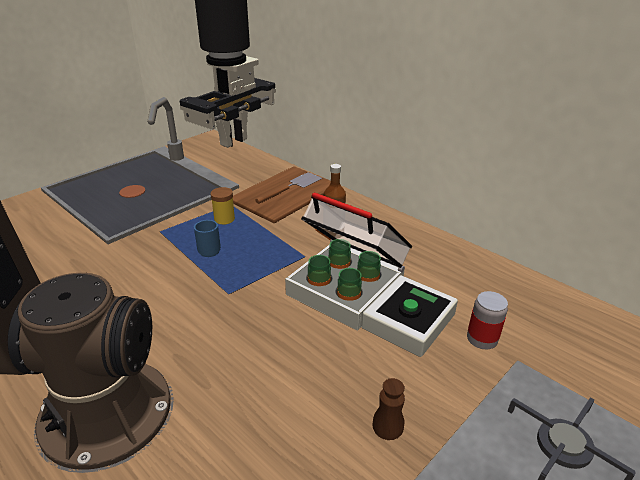

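The side view shows the hood at about 44–45°, with the bar at (341,206). All four jars are in their wells, the other kitchen things haven't moved, and the robot is clear.

```bash
python3 -c "
from station import arm; print(arm.job_done())"
```

```text
the job is handed in; nothing more can be done
None
```

I handed the job in at about 61 s of the 210 s limit, though no verdict came back: all four jars are fully down in their own wells, the hood was shut to its stop, the start button was pressed to its stop, and the hood is left at about 44° by my measurement with the arm clear.

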